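# Run the right inserts in the shuttle press

### The arm

A 7-joint arm with a two-finger parallel gripper is mounted at the origin on the work surface. World frame = base frame: x ahead of the robot, y to its left, z up, the work surface at z = 0. Lengths are in m, angles in rad, forces in N, time in s.
With the tool pointing down it reaches from about 0.35 to 0.9 m from the base axis. Payload 8.1 kg.
Tool frame: the origin (TCP) lies midway between the tips of the shut fingers; the grasp point (between the pads) lies 19 mm behind it; z points along the fingers, y is the line along which they close (so a half turn about z gives the same grasp; the last joint's range is limited). The gripper opens to 92 mm and grips with 3 to 60 N. Pads are 19 mm wide; open, the fingers measure 130 mm over their backs; the gripper's body (75 mm by 190 mm) begins 47 mm behind the grasp point.
Start: joints at [1.026, 0.434, 0.025, 1.573, -0.012, 1.134, -0.075], TCP at [0.267, -0.565, 0.227] pointing down, gripper open.
Joint ranges: [-2.62, 2.62], [-0.44, 2.09], [-1.27, 1.32], [0.08, 2.57], [-1.32, 4.46], [0.12, 2], [-2.74, 2.74]. Speed limits (rad/s): [2.22, 2.22, 3.01, 3.01, 3.14, 3.14, 3.14].

### API

Orientations are given as a rotation vector (axis times angle).
In Python, from cell import observe, cams, job gives the robot as it stands. The module is installed in compiled form; this text tells all that it offers.
- The arm moves only by the tool step_arm, never from a script. Its argument "steps" is a list of rows, each a list of 6 numbers: the shift along the world's x, y, z in mm, then the turn, a rotation vector about the world's x, y, z in rad. In form: [[dx, dy, dz, rx, ry, rz], ...]. A call has 1 to 20 rows; each row shifts and turns the commanded pose from where the row before left it; what a row does not reach is not made up. A row lasts 1/12 s, in which the tool goes at most 41.7 mm and 7.16 degrees, less where a joint would pass 70% of its speed; a pose out of reach is approached as far as the arm can. A call with a gripper value outside its range is refused whole. "gripper" is the opening, from 0 (shut) to 1 (fully open), set as the call begins (left out, the last holds). The fingers move at their own pace and stop on an object; "force" is the grip in N (left out, the last holds). Time passes only in rows, so rows that do not move let the fingers close. It gives the time, the measured TCP pose, the force, the opening and the grip force at its end, in the units of the state.
- observe(): the state, without advancing time (a new reading comes with each control period).
- cams.get_image(name): name is "scene" or "top" or "wrist"; returns the picture (480x640x3 uint8, red, green, blue); there is no depth.
- cams.get_calibration(name): a dict with "fov_y" (degrees; the focal length in pixels is half the picture's height over the tangent of half this angle, whatever the lens; pixels are square), "cx", "cy" (the principal point, pixels), "world_to_cam" (4x4, takes a point from world to camera coordinates). Camera axes: x right, y up, looking along -z (the intrinsics and any distortion apply to the point x, -y, -z); pixel columns grow to the right and rows downward; lengths in m; the calibration is good to about 2 mm. A picture is of the moment at which its call begins: read the wrist's pose just before it. get_calibration takes no time and is no camera call; for the wrist camera it gives the pose at the moment of the call.
- job.sign_off(): hands the job in; it is judged then, once.
The state is a dict: "clock": time; "joints": joint angles; "dq": joint speeds; "joint_efforts": joint torques, N m; "position": TCP position; "ee_rot": TCP orientation; "force": force on the tool from outside, world axes, zero at the start; "ft_torque": the same for the moment, N m; "width": opening from 0.0 (shut) to 1.0 (fully open); "gripper_force": force on a finger pad.
Only numpy, scipy, OpenCV 4.12 (cv2) and the standard library are available. Lean on these libraries where they do the work, as an engineer would, in place of code of your own. Each camera call takes 0.05 s, during which the arm holds its last target. There are 200 camera calls.

### The job

The sample on the round steel job stand shows which kind of mould insert the press is to run: bars or discs. Crank the carriage all the way out (clockwise seen from above), then put every loose insert of that kind flat on the tray floor, cavity up and not stacked, leaving the other kind out of the tray and the samples and bystanders alone. Then crank the carriage fully home under the head and, only when it is home, press the start button right down and let go.

Things in the scene. Friction and masses are not known exactly. Their poses are not given: they have to be found in the camera images.
- bar1: A loose bar-shaped aluminium mould insert: block 84 long (its x) x 36 wide (its y) x 36 mm high, dark slot-like cavity and two small dark bores on its top. Origin: centre of its underside, z up. About 0.3 kg. May be absent.
- bar2: A loose bar-shaped aluminium mould insert: block 84 long (its x) x 36 wide (its y) x 36 mm high, dark slot-like cavity and two small dark bores on its top. Origin: centre of its underside, z up. About 0.3 kg. May be absent.
- bar3: A loose bar-shaped aluminium mould insert: block 84 long (its x) x 36 wide (its y) x 36 mm high, dark slot-like cavity and two small dark bores on its top. Origin: centre of its underside, z up. About 0.3 kg. May be absent.
- disc1: A loose disc-shaped aluminium mould insert: upright cylinder 56 mm across, 36 mm high, round dark cavity on its top. Origin: centre of its underside, z up. About 0.25 kg. May be absent.
- disc2: A loose disc-shaped aluminium mould insert: upright cylinder 56 mm across, 36 mm high, round dark cavity on its top. Origin: centre of its underside, z up. About 0.25 kg. May be absent.
- disc3: A loose disc-shaped aluminium mould insert: upright cylinder 56 mm across, 36 mm high, round dark cavity on its top. Origin: centre of its underside, z up. About 0.25 kg. May be absent.
- sample_bar: A sample of the bar-shaped insert (84 x 36 x 36 mm, origin centre of underside). It lies either on the job stand or on the wooden sample block. Not to be loaded or moved.
- sample_disc: A sample of the disc-shaped insert (56 mm across, 36 mm high, origin centre of underside), on the other of those two. Not to be loaded or moved.
- job_stand: Fixed round bright-steel plinth, 96 mm across, 30 mm high, between the robot and the press; the sample on it shows which kind is to run. Origin: centre of its underside.
- sample_block: Fixed square wooden block 90 x 90 x 30 mm at the far right, where the other sample is parked. Origin: centre of its underside.
- press: Fixed shuttle press, base 300 mm square, 16 mm thick. Origin: on the table below the centre of the fully out carriage; x towards the blue head, y to the grey gearbox (100 x 100 x 50 mm, centre x 20, y 250). The head covers x 100 to 200, y -167 to 167, height 93 to 160 mm (a cylinder on it to 180), on columns 30 mm thick at y +-152.
- carriage_floor (a point): Centre of the floor of the aluminium carriage tray, 33 mm above the table; x and y as the press. The floor inside the rim measures 104 mm (x) by 228 mm (y); the rim is 8 mm thick and 8 mm high.
- carriage (a joint): Travel of the carriage: 0 = fully out at the loading stop nearest the robot, 0.13 m = fully home under the head. Driven by the crank, 43.3 mm a turn.
- crank (a joint): Angle of the hand crank about the vertical: 0 = carriage fully out, 18.85 rad (three turns) = fully home; grows anticlockwise seen from above. Stops at both ends; light friction.
- crank_axis (a point): Point on the crank's vertical axis, at the height of point crank_handle; at crank angle 0 the crank arm points along the press's +y, 45 mm long.
- crank_handle (a point): Where to hold the crank's upright handle, on its axis, 107 mm above the table: a black cylinder 24 mm across, 58 mm tall (34 mm of it below this point, 24 mm above), which spins freely on its pin.
- start (a joint): Start button: 0 = up, 0.006 m = fully down; it springs back; about 5 N.
- start_top (a point): Top centre of the white round start button, 32 mm across, pressed straight down, on a grey box 70 x 70 x 45 mm near the robot on the left.
- spray: Bystander: white spray-fluid bottle 68 mm across, 170 mm tall, far right.
- wrench: Bystander: wrench lying near the robot on the right.
- jar: Bystander: jar 70 mm across, 75 mm tall, at the left.
- screwdriver: Bystander: screwdriver lying at the left.
Things that resemble listed ones, but are neither listed nor needed, are in the scene too. Leave any blue or purple look-alike of the bar1 alone.

How it is judged:
By the outcome, as a careful person would: the job done as asked, in the order asked, and still so for the second after the job is handed in, with the robot touching nothing.
Of bar1, bar2, bar3 only 2 to 3 are there at a start; the rules pass over those that are not, and their reading is None.
Of disc1, disc2, disc3 only 2 to 3 are there at a start; the rules pass over those that are not, and their reading is None.
At some moment in a run one of bar1, bar2, bar3, disc1, disc2, disc3 may be knocked a few centimetres aside while the robot is not near it.
Once in a run the grip may slacken for a moment while it holds something.
It also fails if it takes over 210 s, if anything falls off the work surface, if the arm or the gripper's body presses on something with over 40 N, if the wrist force passes 120 N, or if a joint passes its speed limit or range.

## Working session

There is one attempt and no reset: what is moved stays moved. The work goes in short steps, Python scripts to look and compute and a tool call to move; the robot and the scene stay as the last step left them, time stands still between calls to the robot, and variables do not carry over. Pictures are saved under pics/ and viewed, at most 14 in all, crops included, and the job is handed in when it is done.

Besides the shell and the picture viewer there is one more tool, called as name(argument=value, ...) on one line, values as JSON. step_arm: Moves the arm, as the interface text tells. Its arguments: {"type":"object","properties":{"steps":{"type":"array","items":{"type":"array","items":{"type":"number"}}},"gripper":{"type":"number"},"force":{"type":"number"}},"required":["steps"]}

```bash
mkdir -p pics; python3 - <<'E'
from cell import observe,cams
import cv2,numpy as np
s=observe();print(s)
for n in("scene","top","wrist"):
    c=cams.get_calibration(n);print(n,c['fov_y'],c['cx'],c['cy'],c.keys());print(np.round(c['world_to_cam'],4).tolist())
    cv2.imwrite(f"pics/{n}0.png",cams.get_image(n)[:,:,::-1])
E
```

```text
{'clock': 0.0, 'joints': array([ 1.02640599,  0.43518976,  0.0249779 ,  1.57410204, -0.01162394,
        1.13403683, -0.07511291]), 'dq': array([-0.0011401 ,  0.00076027,  0.00137736,  0.0005765 , -0.00125767,
        0.00115684,  0.00167908]), 'joint_efforts': array([-9.13487256e-04, -6.67846084e+01,  9.84486043e-01, -3.14454782e+01,
       -6.05652016e-02,  4.30011889e-02,  2.42978986e-04]), 'position': array([ 0.26694963, -0.56453712,  0.22596377]), 'ee_rot': array([-3.06380739e+00, -6.87850483e-01,  7.35100625e-04]), 'force': array([ 0.82060324, -0.15234704, -0.03065061]), 'ft_torque': array([-0.02377682,  0.0061269 , -0.00154926]), 'gripper_force': 0.0, 'width': 1.0006226796631028}
scene 45.42451191383995 324.22397667905614 235.73142287478666 dict_keys(['fov_y', 'cx', 'cy', 'world_to_cam'])
[[0.8353, 0.5495, 0.0148, -0.3936], [-0.4471, 0.6636, 0.5998, 0.211], [0.3198, -0.5076, 0.8, -2.3292], [0.0, 0.0, 0.0, 1.0]]
top 49.71771729550329 326.5591591887797 243.54305045927885 dict_keys(['fov_y', 'cx', 'cy', 'world_to_cam'])
[[0.0173, -0.9998, -0.0026, -0.072], [0.9957, 0.017, 0.0915, -0.5072], [-0.0914, -0.0042, 0.9958, -1.5476], [0.0, 0.0, 0.0, 1.0]]
wrist 68.70865805210651 321.4496650590459 238.80153919482836 dict_keys(['fov_y', 'cx', 'cy', 'world_to_cam'])
[[0.4268, -0.9043, -0.0014, -0.6245], [0.8759, 0.4138, -0.2482, 0.0316], [0.225, 0.1047, 0.9687, -0.3882], [0.0, 0.0, 0.0, 1.0]]
```

View pics/top0.png

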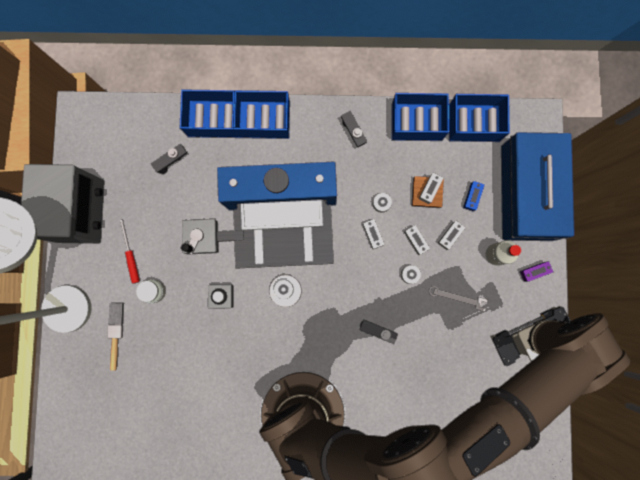

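View pics/scene0.png

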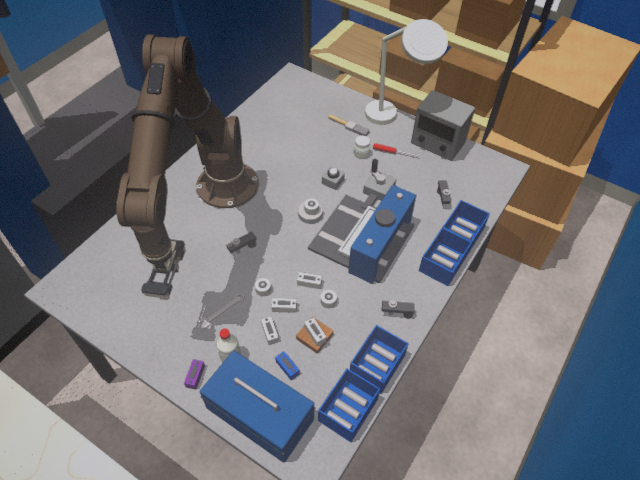

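The sample on the job stand (top 285,290) is a disc, so discs are to be run. I see two loose discs (top 382,202 and 411,273), the crank handle at (187,247), the button at (219,296), and the tray partly under the head.

```bash
cat > h.py <<'E'
import numpy as np,cv2
from cell import observe,cams
def ray(n,u,v,cal=None):
    c=cal or cams.get_calibration(n);f=240/np.tan(np.radians(c['fov_y']/2))
    M=np.array(c['world_to_cam']);R=M[:3,:3];o=-R.T@M[:3,3]
    d=R.T@np.array([(u-c['cx'])/f,-(v-c['cy'])/f,-1.]);return o,d
def onz(n,u,v,z,cal=None):
    o,d=ray(n,u,v,cal);return (o+d*(z-o[2])/d[2])
def proj(n,p,cal=None):
    c=cal or cams.get_calibration(n);f=240/np.tan(np.radians(c['fov_y']/2))
    q=(np.array(c['world_to_cam'])@np.r_[p,1])[:3];return c['cx']+f*q[0]/-q[2],c['cy']-f*q[1]/-q[2]
def snap(n,name):
    cal=cams.get_calibration(n);im=cams.get_image(n)[:,:,::-1].copy();cv2.imwrite(f"pics/{name}.png",im);np.save(f"pics/{name}.npy",cal,allow_pickle=True);return im,cal
E
python3 - <<'E'
from h import *
im=cv2.imread("pics/top0.png");c=im[150:312,165:475];cv2.imwrite("pics/c1.png",cv2.resize(c,None,fx=2.5,fy=2.5,interpolation=cv2.INTER_CUBIC))
for nm,u,v,z in[("disc",382,202,.036),("disc",411,273,.036),("stand",285,290,.066),("handle",187,247,.131),("but",219,296,.05),("baseNL",235,267,.016),("baseNR",332,265,.016),("headFL",218,168,.16),("headFR",336,164,.16)]:
    print(nm,onz("top",u,v,z).round(3))
E
```

```text
disc [ 0.636 -0.229  0.036]
disc [ 0.423 -0.317  0.036]
stand [0.366 0.056 0.066]
handle [0.482 0.33  0.131]
but [0.345 0.252 0.05 ]
baseNL [0.433 0.213 0.016]
baseNR [ 0.444 -0.081  0.016]
headFL [0.703 0.244 0.16 ]
headFR [ 0.72  -0.086  0.16 ]
```

View pics/c1.png

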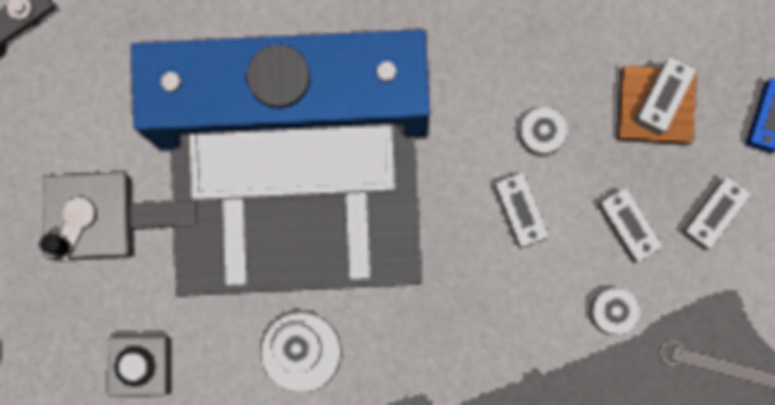

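The crop shows the press with its base near edge at crop (177,296)-(421,284), the crank axis at (79,213), and the handle at (54,244). The carriage is nearly home. No third disc is visible so far.

```bash
python3 - <<'E'
from h import *
def w(x,y,z): return onz("top",165+x/2.5,150+y/2.5,z)
pts=[((177,296),.016,(-.15,.15)),((421,284),.016,(-.15,-.15)),((131,43),.16,(.2,.167)),((426,30),.16,(.2,-.167))]
# gearbox corners
for c,p in(((43,177),(.07,.3)),((126,171),(.07,.2)),((132,256),(-.03,.2)),((46,261),(-.03,.3))): pts.append((c,.05,p))
W=np.array([w(*c,z)[:2] for c,z,p in pts]);P=np.array([p for *_,p in pts])
print(W.round(3))
a=W-W.mean(0);b=P-P.mean(0);yaw=np.arctan2((b[:,0]*a[:,1]-b[:,1]*a[:,0]).sum(),(a*b).sum())
R=np.array([[np.cos(yaw),-np.sin(yaw)],[np.sin(yaw),np.cos(yaw)]]);o=W.mean(0)-R@P.mean(0)
print("yaw",yaw,"o",o,"res",(W-P@R.T-o).round(3).tolist(),"axis",o+R@[.02,.25])
for c,z in(((79,213),.08),((54,244),.131),((193,197),.041),((394,188),.041),((135,367),.05)): q=w(*c,z);print(q.round(3),(R.T@(q[:2]-o)).round(3))
from scipy.spatial.transform import Rotation as r
s=observe();c=cams.get_calibration("wrist");M=np.array(c['world_to_cam']);cp=-M[:3,:3].T@M[:3,3];T=r.from_rotvec(s['ee_rot'])
print("cam in tool",T.inv().apply(cp-s['position']),"view",T.inv().apply(-M[2,:3]),"tool y",T.apply([0,1,0]))
E
```

```text
[[ 0.429  0.211]
 [ 0.448 -0.085]
 [ 0.706  0.246]
 [ 0.726 -0.085]
 [ 0.567  0.37 ]
 [ 0.576  0.271]
 [ 0.474  0.26 ]
 [ 0.466  0.362]]
yaw 0.11780535248180435 o [0.54131687 0.06700467] res [[0.054, 0.012], [0.038, 0.015], [-0.015, -0.01], [-0.033, -0.009], [-0.009, -0.003], [-0.011, -0.003], [-0.014, -0.002], [-0.01, 0.001]] axis [0.53179498 0.31762258]
[0.521 0.317 0.08 ] [0.009 0.251]
[0.48  0.331 0.131] [-0.03  0.27]
[0.547 0.191 0.041] [0.02  0.123]
[ 0.562 -0.05   0.041] [ 0.007 -0.119]
[0.343 0.252 0.05 ] [-0.176  0.207]
cam in tool [ 0.06520296  0.00031172 -0.15707336] view [-2.48016294e-01 -1.49790021e-04  9.68755849e-01] tool y [ 0.42752355 -0.9040034  -0.00121389]
```

step_arm(steps=[[0,0,37,0,0,0],[0,0,37,0,0,0],[9,30,0,0,0,-0.03],[9,30,0,0,0,-0.03],[9,30,0,0,0,-0.03],[9,30,0,0,0,-0.03],[9,30,0,0,0,-0.03],[9,30,0,0,0,-0.03],[9,30,0,0,0,-0.03],[9,30,0,0,0,-0.03],[9,30,0,0,0,-0.03],[9,30,0,0,0,-0.03],[9,30,0,0,0,-0.03],[9,30,0,0,0,-0.05],[9,30,0,0,0,0],[9,30,0,0,0,0],[9,30,0,0,0,0],[9,30,0,0,0,0],[9,30,0,0,0,0]], gripper=0.6)

```text
clock: 1.73
position: [0.4202, -0.0535, 0.3008]
ee_rot: [3.14, 0.097, 0.0]
force: [-0.0, 0.1, 1.0]
width: 0.599
gripper_force: 0.0
```

step_arm(steps=[[9,30,0,0,0,0],[9,30,0,0,0,0],[9,30,0,0,0,0],[9,30,0,0,0,0],[9,30,0,0,0,0],[9,30,0,0,0,0],[9,30,0,0,0,0],[9,30,0,0,0,0],[9,30,0,0,0,0],[9,30,0,0,0,0],[9,30,0,0,0,0],[0,20,0,0,0,0],[0,0,0,0,0,0],[0,0,0,0,0,0],[0,0,0,0,0,0]])

```text
clock: 2.98
position: [0.5192, 0.294, 0.3004]
ee_rot: [3.139, 0.096, -0.001]
force: [0.3, -0.6, 0.2]
width: 0.602
gripper_force: 0.0
```

```bash
python3 - <<'E'
from h import *
s=observe();print(s['clock'],s['position'],s['ee_rot'])
im,cal=snap("wrist","w1");im,_=snap("top","t1")
E
```

```text
2.9833 [0.51924026 0.29398005 0.30041488] [ 3.13899519e+00  9.61583026e-02 -6.83346334e-04]
```

View pics/w1.png

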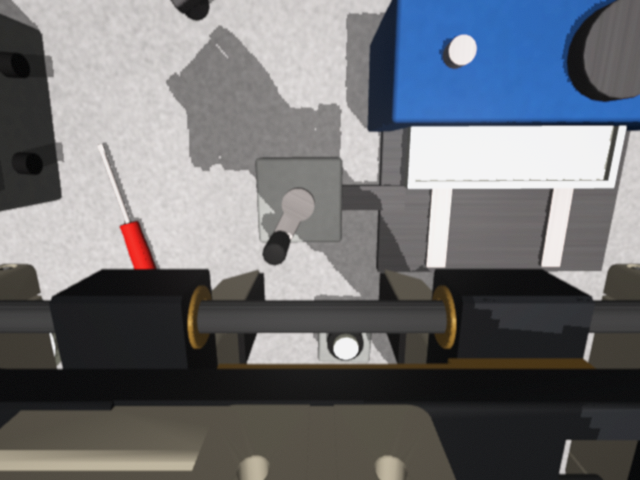

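View pics/t1.png

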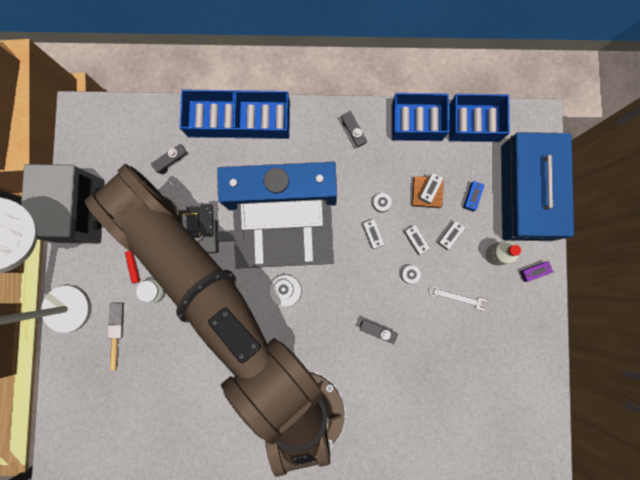

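The wrist view shows the gearbox corners at (257,158)-(341,240), the crank pivot at (298,205), the handle top about (273,254), and the button at (345,347). The top view confirms only two loose discs.

```bash
python3 - <<'E'
from h import *
cal=np.load("pics/w1.npy",allow_pickle=True).item()
G=[onz("wrist",u,v,.05,cal)[:2] for u,v in((257,158),(341,158),(341,240),(258,240))]
print(np.round(G,4).tolist());C=np.mean(G,0);print("gear centre",C)
for z in(.06,.07,.08):print("pivot",z,onz("wrist",298,204,z,cal))
print("headfront",onz("wrist",393,122,.16,cal),onz("wrist",640,122,.16,cal))
print("trayrim",[onz("wrist",u,v,.041,cal).round(4).tolist() for u,v in((408,188),(614,187))])
print("basenear",[onz("wrist",u,v,.016,cal).round(4).tolist() for u,v in((378,270),(604,270))])
im=cv2.imread("pics/w1.png");g=im[220:275,255:305].max(2)
n,l,st,ce=cv2.connectedComponentsWithStats((g<60).astype(np.uint8))
i=1+np.argmax(st[1:,4]);cnt=cv2.findContours((l==i).astype(np.uint8),0,1)[0][0];print(st[i],cv2.minAreaRect(cnt),ce[i])
E
python3 - <<'E'
import cv2
im=cv2.imread("pics/w1.png");cv2.imwrite("pics/c2.png",cv2.resize(im[145:275,225:385],None,fx=4,fy=4,interpolation=cv2.INTER_CUBIC))
E
```

```text
[[0.5701, 0.3692], [0.5758, 0.2744], [0.4802, 0.2672], [0.4742, 0.3666]]
gear centre [0.52510013 0.31934665]
pivot 0.06 [0.52212478 0.32004524 0.06      ]
pivot 0.07 [0.52369851 0.31947363 0.07      ]
pivot 0.08 [0.52527223 0.31890201 0.08      ]
headfront [0.60895068 0.24083557 0.16      ] [0.62099208 0.0420463  0.16      ]
trayrim [[0.546, 0.1923, 0.041], [0.5618, -0.0503, 0.041]]
basenear [[0.4334, 0.2126, 0.016], [0.4515, -0.0872, 0.016]]
[  9  12  26  32 589] ((21.600000381469727, 27.299999237060547), (21.0190372467041, 33.093807220458984), 26.56505012512207) [21.3106961 27.4770798]
```

View pics/c2.png

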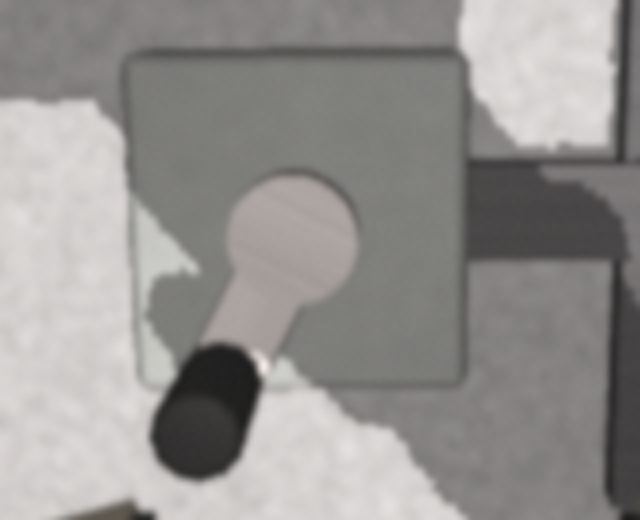

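```bash
python3 - <<'E'
from h import *
cal=np.load("pics/w1.npy",allow_pickle=True).item()
h=onz("wrist",274.3,254.5,.131,cal);A=np.array([.525,.319]);d=h[:2]-A
yaw=.062;th=np.arctan2(d[1],d[0]);print(h,np.hypot(*d),"crank angle mod",np.degrees(th-yaw-np.pi/2))
o=A-np.array([.02*np.cos(yaw)-.25*np.sin(yaw),.02*np.sin(yaw)+.25*np.cos(yaw)])
print("o",o)
R=np.array([[np.cos(yaw),-np.sin(yaw)],[np.sin(yaw),np.cos(yaw)]])
for p in((.546,.1923),(.5618,-.0503)):
    q=R.T@(np.array(p)-o);print(q,"travel",q[0]+.060, "turns",(q[0]+.06)/.0433)
for u,v in((272,256),(276,253)):print(onz("wrist",u,v,.131,cal))
E
```

```text
[0.48259084 0.33678847 0.131     ] 0.045988768866565034 crank angle mod 63.69210516893021
o [0.5205285  0.06824114]
[0.03310928 0.12224227] travel 0.09310928265337573 turns 2.1503298534266913
[ 0.03384736 -0.12087057] travel 0.09384735932340478 turns 2.1673755040047293
[0.48093339 0.33897834 0.131     ]
[0.48420959 0.33518419 0.131     ]
```

step_arm(steps=[[-12,14,-30,0,0,0],[-12,14,-30,0,0,0],[-12,14.5,-30,0,0,0],[0,0,-30,0,0,0],[0,0,-30,0,0,0],[0,0,-26,0,0,0],[0,0,-26,0,0,0],[0,0,0,0,0,0],[0,0,0,0,0,0]])

```text
clock: 3.83
position: [0.4831, 0.3359, 0.0984]
ee_rot: [3.138, 0.095, -0.003]
force: [-0.4, 0.8, 0.8]
width: 0.598
gripper_force: 0.0
```

step_arm(steps=[[0,0,0,0,0,0],[0,0,0,0,0,0],[0,0,0,0,0,0],[0,0,0,0,0,0],[0,0,0,0,0,0],[0,0,0,0,0,0]], gripper=0.15, force=20)

```text
clock: 4.33
position: [0.4835, 0.3379, 0.0995]
ee_rot: [-3.139, -0.097, -0.002]
force: [-1.0, 0.4, 4.5]
width: 0.259
gripper_force: 20.0
```

```bash
python3 - <<'E'
import numpy as np
A=np.array([525,319.])
def path(a0,a1,n):
    a=np.radians(np.linspace(a0,a1,n+1));p=A+45*np.c_[np.cos(a),np.sin(a)];p=p.round(1);d=np.diff(p,axis=0).round(1)
    print([[x,y,0,0,0,0] for x,y in d.tolist()], p[0],p[-1])
path(157.2,157.2-360,18)
path(157.2,157.2-63.7-6,4)
E
```

```text
[[8.5, 13.2, 0, 0, 0, 0], [12.4, 9.4, 0, 0, 0, 0], [15.0, 4.6, 0, 0, 0, 0], [15.6, -0.7, 0, 0, 0, 0], [14.4, -6.1, 0, 0, 0, 0], [11.4, -10.6, 0, 0, 0, 0], [7.2, -13.9, 0, 0, 0, 0], [1.9, -15.5, 0, 0, 0, 0], [-3.4, -15.2, 0, 0, 0, 0], [-8.5, -13.2, 0, 0, 0, 0], [-12.4, -9.4, 0, 0, 0, 0], [-15.0, -4.6, 0, 0, 0, 0], [-15.6, 0.7, 0, 0, 0, 0], [-14.4, 6.1, 0, 0, 0, 0], [-11.4, 10.6, 0, 0, 0, 0], [-7.2, 13.9, 0, 0, 0, 0], [-1.9, 15.5, 0, 0, 0, 0], [3.4, 15.2, 0, 0, 0, 0]] [483.5 336.4] [483.5 336.4]
[[7.1, 11.7, 0, 0, 0, 0], [10.3, 8.9, 0, 0, 0, 0], [12.5, 5.5, 0, 0, 0, 0], [13.6, 1.5, 0, 0, 0, 0]] [483.5 336.4] [527. 364.]
```

step_arm(steps=[[8.5,13.2,0,0,0,0],[12.4,9.4,0,0,0,0],[15.0,4.6,0,0,0,0],[15.6,-0.7,0,0,0,0],[14.4,-6.1,0,0,0,0],[11.4,-10.6,0,0,0,0]])

```text
clock: 4.83
position: [0.5602, 0.3488, 0.0994]
ee_rot: [-3.139, -0.1, 0.001]
force: [-7.1, -1.7, 7.0]
width: 0.255
gripper_force: 20.0
```

step_arm(steps=[[7.2,-13.9,0,0,0,0],[1.9,-15.5,0,0,0,0],[-3.4,-15.2,0,0,0,0],[-8.5,-13.2,0,0,0,0],[-12.4,-9.4,0,0,0,0],[-15.0,-4.6,0,0,0,0],[-15.6,0.7,0,0,0,0],[-14.4,6.1,0,0,0,0],[-11.4,10.6,0,0,0,0],[-7.2,13.9,0,0,0,0],[-1.9,15.5,0,0,0,0],[3.4,15.2,0,0,0,0]])

```text
clock: 5.83
position: [0.4829, 0.3372, 0.0994]
ee_rot: [3.138, 0.097, 0.002]
force: [5.6, -6.2, 4.8]
width: 0.255
gripper_force: 20.0
```

Works gently. Second turn, then the remaining ~64°.

step_arm(steps=[[8.5,13.2,0,0,0,0],[12.4,9.4,0,0,0,0],[15.0,4.6,0,0,0,0],[15.6,-0.7,0,0,0,0],[14.4,-6.1,0,0,0,0],[11.4,-10.6,0,0,0,0],[7.2,-13.9,0,0,0,0],[1.9,-15.5,0,0,0,0],[-3.4,-15.2,0,0,0,0],[-8.5,-13.2,0,0,0,0],[-12.4,-9.4,0,0,0,0],[-15.0,-4.6,0,0,0,0],[-15.6,0.7,0,0,0,0],[-14.4,6.1,0,0,0,0],[-11.4,10.6,0,0,0,0],[-7.2,13.9,0,0,0,0],[-1.9,15.5,0,0,0,0],[3.4,15.2,0,0,0,0]])

```text
clock: 7.33
position: [0.4829, 0.3372, 0.0994]
ee_rot: [3.138, 0.097, 0.002]
force: [6.7, -5.4, 5.7]
width: 0.253
gripper_force: 20.0
```

step_arm(steps=[[7.1,11.7,0,0,0,0],[10.3,8.9,0,0,0,0],[12.5,5.5,0,0,0,0],[7,0.8,0,0,0,0],[4,0.3,0,0,0,0],[2,0,0,0,0,0],[0,0,0,0,0,0],[0,0,0,0,0,0]])

```text
clock: 8.0
position: [0.5224, 0.3655, 0.0993]
ee_rot: [3.139, 0.101, -0.007]
force: [-11.3, -3.0, 13.8]
width: 0.259
gripper_force: 20.0
```

step_arm(steps=[[-4,0,0,0,0,0],[0,0,0,0,0,0],[0,0,0,0,0,0],[0,0,0,0,0,0],[0,0,20,0,0,0],[0,0,30,0,0,0],[0,0,30,0,0,0],[0,0,40,0,0,0],[0,0,40,0,0,0],[0,0,40,0,0,0],[0,0,0,0,0,0]], gripper=0.6)

```text
clock: 8.92
position: [0.5243, 0.3673, 0.3075]
ee_rot: [-3.133, -0.096, -0.015]
force: [-0.8, 1.1, 0.7]
width: 0.604
gripper_force: 0.0
```

step_arm(steps=[[5,-30,0,0,0,0],[5,-30,0,0,0,0],[5,-30,0,0,0,0],[5,-30,0,0,0,0],[5,-30,0,0,0,0],[5,-30,0,0,0,0],[5,-30,0,0,0,0],[5,-30,0,0,0,0],[5,-30,0,0,0,0],[5,-30,0,0,0,0],[5,-30,0,0,0,0],[5,-30,0,0,0,0],[5,-30,0,0,0,0],[5,-30,0,0,0,0],[5,-30,0,0,0,0],[5,-30,0,0,0,0],[5,-30,0,0,0,0],[5,-30,0,0,0,0],[5,-30,0,0,0,0],[0,-20,0,0,0,0]], gripper=0.8)

```text
clock: 10.58
position: [0.6171, -0.2294, 0.2978]
ee_rot: [3.139, 0.092, -0.001]
force: [-0.8, 0.1, 0.4]
width: 0.799
gripper_force: 0.0
```

step_arm(steps=[[0,0,0,0,0,0],[0,0,0,0,0,0],[0,0,0,0,0,0]])

```text
clock: 10.83
position: [0.6171, -0.2245, 0.2984]
ee_rot: [-3.139, -0.098, 0.0]
force: [0.1, 0.1, 0.4]
width: 0.801
gripper_force: 0.0
```

```bash
python3 - <<'E'
from h import *
s=observe();print(s['clock'],s['position'],s['ee_rot'])
im,cal=snap("wrist","w2");im,_=snap("top","t2")
E
```

```text
10.8333 [ 0.6171392  -0.22452144  0.29835795] [-3.13922537e+00 -9.75394979e-02  4.83482525e-04]
```

View pics/w2.png

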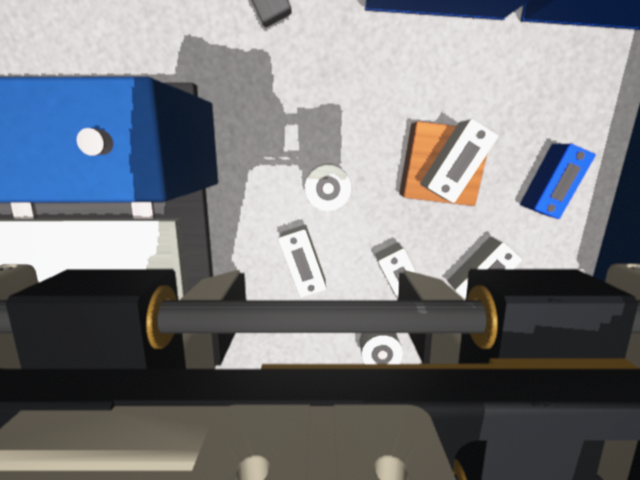

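View pics/t2.png

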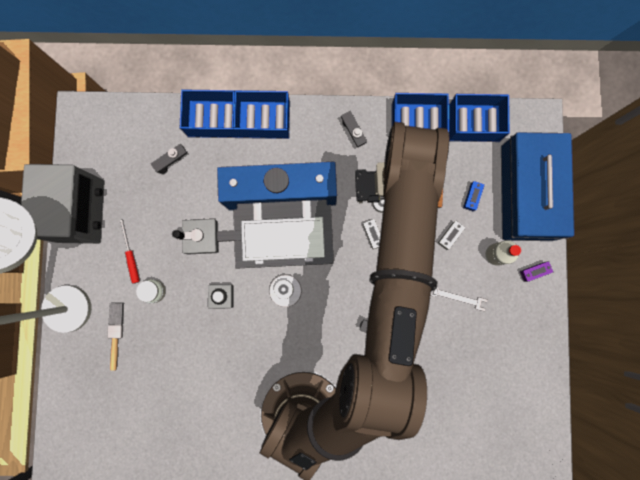

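The tray is now out (top 243-326, 219-262). In the wrist view disc A's cavity is at (328,187) and disc B's at (382,354).

```bash
python3 - <<'E'
from h import *
cal=np.load("pics/w2.npy",allow_pickle=True).item()
print("A",onz("wrist",328,187.5,.036,cal),"B",onz("wrist",382,354.5,.036,cal))
im=cv2.imread("pics/w2.png");g=im.min(2)
for (x,y) in((328,187),(382,354)):
    c=g[y-14:y+15,x-14:x+15];m=(c<130).astype(np.uint8);M=cv2.moments(m,True);print("cavity",x-14+M['m10']/M['m00'],y-14+M['m01']/M['m00'],M['m00'])
t=[onz("top",u,v,.041)[:2] for u,v in((243,222),(323,217),(243,263),(327,259))];print(np.round(t,3).tolist(),np.mean(t,0))
E
python3 - <<'E'
import cv2
im=cv2.imread("pics/t2.png")[205:275,225:345]
cv2.imwrite("pics/c3.png",cv2.resize(im,None,fx=5,fy=5,interpolation=cv2.INTER_CUBIC))
E
```

```text
A [ 0.63846367 -0.23139011  0.036     ] B [ 0.41964487 -0.31873218  0.036     ]
cavity 325.5 178.0 16.0
cavity 381.8231511254019 359.32797427652736 311.0
[[0.568, 0.189], [0.587, -0.051], [0.444, 0.185], [0.46, -0.065]] [0.51473803 0.06449789]
```

View pics/c3.png

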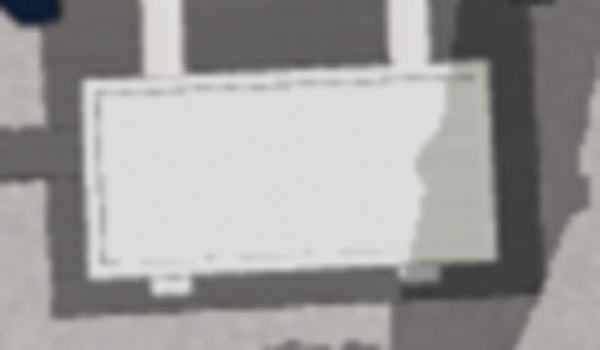

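step_arm(steps=[[10,-3,-40,0,0,0],[11,-4,-40,0,0,0],[0,0,-40,0,0,0],[0,0,-40,0,0,0],[0,0,-40,0,0,0],[0,0,-35,0,0,0],[0,0,-25,0,0,0],[0,0,-18,0,0,0],[0,0,-8,0,0,0],[0,0,0,0,0,0],[0,0,0,0,0,0]])

```text
clock: 11.85
position: [0.6388, -0.2316, 0.0136]
ee_rot: [-3.14, -0.098, -0.001]
force: [0.1, 0.3, -0.0]
width: 0.8
gripper_force: 0.0
```

step_arm(steps=[[0,0,0,0,0,0],[0,0,0,0,0,0],[0,0,0,0,0,0],[0,0,0,0,0,0]], gripper=0.5, force=30)

```text
clock: 12.18
position: [0.639, -0.2321, 0.0142]
ee_rot: [3.14, 0.097, 0.003]
force: [-0.2, 2.0, 6.4]
width: 0.605
gripper_force: 30.0
```

step_arm(steps=[[0,0,0,0,0,0],[0,0,0,0,0,0],[0,0,-6,0,0,0],[0,0,0,0,0,0]], gripper=0.7)

```text
clock: 12.52
position: [0.6373, -0.2324, 0.0056]
ee_rot: [-3.14, -0.097, 0.002]
force: [0.3, 0.8, 0.5]
width: 0.704
gripper_force: 0.0
```

step_arm(steps=[[0,0,0,0,0,0],[0,0,0,0,0,0],[0,0,0,0,0,0],[0,0,20,0,0,0],[0,0,40,0,0,0],[0,0,40,0,0,0],[0,0,0,0,0,0],[0,0,0,0,0,0]], gripper=0.5, force=40)

```text
clock: 13.18
position: [0.64, -0.2327, 0.1097]
ee_rot: [3.138, 0.097, 0.008]
force: [0.4, -0.9, -3.3]
width: 0.607
gripper_force: 40.0
```

step_arm(steps=[[-30,0,0,0,0,0],[-30,0,0,0,0,0],[-30,10,0,0,0,0],[-27,25,0,0,0,0],[0,35,0,0,0,0],[0,35,0,0,0,0],[0,35,0,0,0,0],[0,35,0,0,0,0],[0,35,0,0,0,0],[0,30,0,0,0,0],[0,15,0,0,0,0],[0,0,0,0,0,0],[0,0,0,0,0,0],[0,0,0,0,0,0]])

```text
clock: 14.35
position: [0.5204, 0.0215, 0.1058]
ee_rot: [3.139, 0.096, -0.003]
force: [-0.1, -0.8, -2.2]
width: 0.601
gripper_force: 40.0
```

step_arm(steps=[[3,0,-20,0,0,0],[0,0,-20,0,0,0],[0,0,-12,0,0,0],[0,0,-6,0,0,0],[0,0,-4,0,0,0],[0,0,0,0,0,0],[0,0,0,0,0,0]])

```text
clock: 14.93
position: [0.5244, 0.0223, 0.0451]
ee_rot: [3.14, 0.096, 0.001]
force: [-0.1, 0.2, -2.7]
width: 0.603
gripper_force: 40.0
```

step_arm(steps=[[0,0,-2,0,0,0],[0,0,-1,0,0,0],[0,0,-1,0,0,0],[0,0,0,0,0,0]])

```text
clock: 15.27
position: [0.5242, 0.0227, 0.0409]
ee_rot: [3.14, 0.097, 0.0]
force: [-0.0, 1.0, -2.3]
width: 0.605
gripper_force: 40.0
```

step_arm(steps=[[0,0,-1,0,0,0],[0,0,0,0,0,0],[0,0,0,0,0,0]])

```text
clock: 15.52
position: [0.5241, 0.0227, 0.0398]
ee_rot: [3.14, 0.097, -0.0]
force: [0.5, -0.5, -2.6]
width: 0.601
gripper_force: 40.0
```

step_arm(steps=[[0,0,0,0,0,0],[0,0,0,0,0,0],[0,0,0,0,0,0],[0,0,20,0,0,0],[0,0,40,0,0,0],[0,0,40,0,0,0],[0,0,40,0,0,0],[0,0,40,0,0,0],[0,-30,40,0,0,0],[0,-40,40,0,0,0],[0,-40,0,0,0,0],[0,-40,0,0,0,0],[-20,-35,0,0,0,0],[-20,-35,0,0,0,0],[-20,-35,0,0,0,0],[-20,-35,0,0,0,0],[-10,-40,0,0,0,0],[0,0,0,0,0,0],[0,0,0,0,0,0],[0,0,0,0,0,0]], gripper=0.72)

```text
clock: 17.18
position: [0.4343, -0.2914, 0.2826]
ee_rot: [-3.14, -0.096, -0.001]
force: [-0.3, -0.1, -0.2]
width: 0.722
gripper_force: 0.0
```

```bash
python3 - <<'E'
from h import *
s=observe();print(s['clock'],s['position'],s['ee_rot'])
w,cal=snap("wrist","w3");t,_=snap("top","t3")
cv2.imwrite("pics/c4.png",np.hstack([cv2.resize(w,(400,300)),cv2.resize(t[180:300,220:380],(400,300))]))
E
```

```text
17.1833 [ 0.43428359 -0.29136494  0.28256672] [-3.13967431e+00 -9.64789142e-02 -5.22371237e-04]
```

View pics/c4.png

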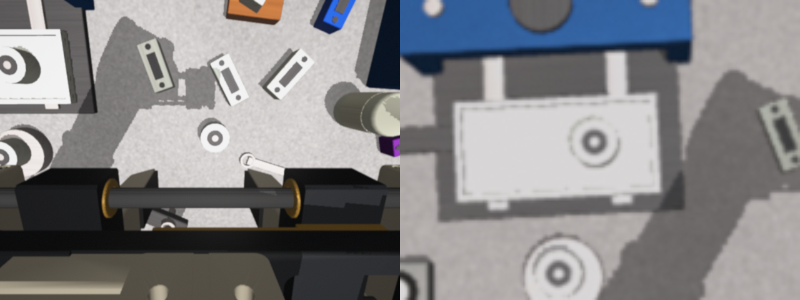

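Disc A sits flat, well centred in x in the tray. Disc B's cavity is at about wrist (342,219).

```bash
python3 - <<'E'
from h import *
cal=np.load("pics/w3.npy",allow_pickle=True).item()
print(onz("wrist",342,219,.036,cal))
g=cv2.imread("pics/w3.png").min(2)[205:235,328:358];m=(g<130).astype(np.uint8)
M=cv2.moments(m,True);u,v=328+M['m10']/M['m00'],205+M['m01']/M['m00'];print(u,v,onz("wrist",u,v,.036,cal))
E
```

```text
[ 0.42181045 -0.31670085  0.036     ]
343.448 220.332 [ 0.42033101 -0.31851216  0.036     ]
```

step_arm(steps=[[-6,-13,-30,0,0,0],[-7,-13,-30,0,0,0],[0,0,-40,0,0,0],[0,0,-40,0,0,0],[0,0,-40,0,0,0],[0,0,-40,0,0,0],[0,0,-25,0,0,0],[0,0,-15,0,0,0],[0,0,-8,0,0,0],[0,0,0,0,0,0],[0,0,0,0,0,0]], gripper=0.8)

```text
clock: 18.2
position: [0.422, -0.3172, 0.0151]
ee_rot: [3.14, 0.099, 0.001]
force: [0.7, 0.5, -0.5]
width: 0.8
gripper_force: 0.0
```

step_arm(steps=[[0,0,-5,0,0,0],[0,0,-2,0,0,0],[0,0,0,0,0,0],[0,0,0,0,0,0]])

```text
clock: 18.53
position: [0.4213, -0.318, 0.0081]
ee_rot: [3.14, 0.097, 0.001]
force: [-0.6, 0.4, 0.7]
width: 0.802
gripper_force: 0.0
```

step_arm(steps=[[0,0,0,0,0,0],[0,0,0,0,0,0],[0,0,0,0,0,0],[0,0,0,0,0,0],[0,0,20,0,0,0],[0,0,40,0,0,0],[0,0,40,0,0,0],[0,0,0,0,0,0],[0,0,0,0,0,0]], gripper=0.5, force=40)

```text
clock: 19.28
position: [0.4224, -0.3187, 0.1096]
ee_rot: [3.137, 0.096, 0.006]
force: [-0.3, -0.5, -3.7]
width: 0.6
gripper_force: 40.0
```

step_arm(steps=[[8,33,0,0,0,0],[8,33,0,0,0,0],[8,33,0,0,0,0],[8,33,0,0,0,0],[8,33,0,0,0,0],[8,33,0,0,0,0],[8,33,0,0,0,0],[8,33,0,0,0,0],[8,33,0,0,0,0],[8,33,0,0,0,0],[8,33,0,0,0,0],[7,33,0,0,0,0],[0,25,0,0,0,0],[0,12,0,0,0,0],[0,0,0,0,0,0],[0,0,0,0,0,0],[0,0,0,0,0,0]])

```text
clock: 20.7
position: [0.5155, 0.1132, 0.1066]
ee_rot: [3.139, 0.094, -0.003]
force: [-0.6, -0.8, -3.7]
width: 0.603
gripper_force: 40.0
```

step_arm(steps=[[2,0,-20,0,0,0],[0,0,-20,0,0,0],[0,0,-12,0,0,0],[0,0,-6,0,0,0],[0,0,-3,0,0,0],[0,0,0,0,0,0],[0,0,0,0,0,0]])

```text
clock: 21.28
position: [0.5185, 0.1147, 0.0471]
ee_rot: [3.14, 0.096, 0.001]
force: [0.8, 0.5, -1.6]
width: 0.602
gripper_force: 40.0
```

step_arm(steps=[[0,0,-3,0,0,0],[0,0,-2,0,0,0],[0,0,-1,0,0,0],[0,0,0,0,0,0],[0,0,0,0,0,0]])

```text
clock: 21.7
position: [0.5182, 0.1152, 0.0407]
ee_rot: [3.14, 0.097, 0.0]
force: [-0.2, -1.1, -0.1]
width: 0.603
gripper_force: 40.0
```

step_arm(steps=[[0,0,0,0,0,0],[0,0,0,0,0,0],[0,0,0,0,0,0],[0,0,20,0,0,0],[0,0,40,0,0,0],[0,0,40,0,0,0],[0,0,40,0,0,0],[0,30,40,0,0,0],[0,35,0,0,0,0],[0,35,0,0,0,0],[0,35,0,0,0,0],[0,35,0,0,0,0],[0,35,0,0,0,0],[2,30,0,0,0,0],[2,15,0,0,0,0],[0,0,0,0,0,0],[0,0,0,0,0,0],[0,0,0,0,0,0]], gripper=0.72)

```text
clock: 23.2
position: [0.5223, 0.359, 0.2136]
ee_rot: [3.139, 0.096, -0.0]
force: [-0.5, -0.3, -0.3]
width: 0.719
gripper_force: 0.0
```

```bash
python3 - <<'E'
from h import *
s=observe();print(s['clock'],s['position'],s['ee_rot'])
w,cal=snap("wrist","w4");t,_=snap("top","t4")
cv2.imwrite("pics/c5.png",np.hstack([cv2.resize(w,(400,300)),cv2.resize(t[180:300,220:380],(400,300))]))
E
```

```text
23.2 [0.52230652 0.35904422 0.21364407] [ 3.13898432e+00  9.56682291e-02 -2.43931354e-04]
```

View pics/c5.png

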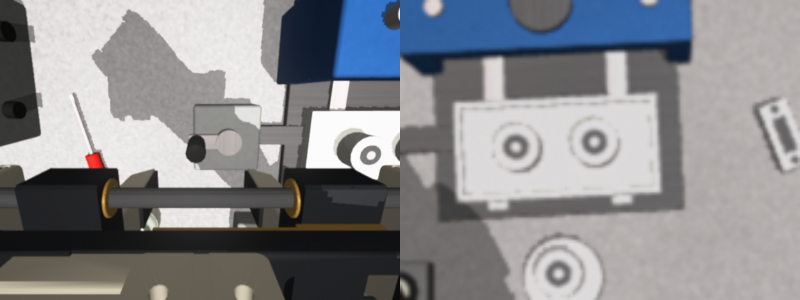

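Both discs lie flat and apart in the tray. Now back onto the handle.

step_arm(steps=[[0,6,-30,0,0,0],[0,0,-30,0,0,0],[0,0,-30,0,0,0],[0,0,-18,0,0,0],[0,0,-7,0,0,0],[0,0,0,0,0,0],[0,0,0,0,0,0]], gripper=0.6)

```text
clock: 23.88
position: [0.5227, 0.366, 0.0998]
ee_rot: [-3.14, -0.096, -0.001]
force: [0.4, 0.7, -0.4]
width: 0.603
gripper_force: 0.0
```

step_arm(steps=[[0,0,0,0,0,0],[0,0,0,0,0,0],[0,0,0,0,0,0],[0,0,0,0,0,0],[0,0,0,0,0,0],[0,0,0,0,0,0]], gripper=0.15, force=25)

```text
clock: 24.38
position: [0.5223, 0.3655, 0.0993]
ee_rot: [3.139, 0.096, 0.0]
force: [-1.9, -3.5, 3.1]
width: 0.256
gripper_force: 25.0
```

```bash
python3 - <<'E'
import numpy as np
A=np.array([525,319.])
a=np.radians(93.55+np.linspace(0,360,21));p=(A+45*np.c_[np.cos(a),np.sin(a)]).round(1);d=np.diff(p,axis=0).round(1)
print([[x,y,0,0,0,0] for x,y in d.tolist()], p[0])
E
```

```text
[[-13.7, -3.0, 0, 0, 0, 0], [-12.2, -7.2, 0, 0, 0, 0], [-9.3, -10.6, 0, 0, 0, 0], [-5.6, -12.9, 0, 0, 0, 0], [-1.3, -14.0, 0, 0, 0, 0], [3.0, -13.7, 0, 0, 0, 0], [7.2, -12.2, 0, 0, 0, 0], [10.6, -9.3, 0, 0, 0, 0], [12.9, -5.6, 0, 0, 0, 0], [14.0, -1.3, 0, 0, 0, 0], [13.7, 3.0, 0, 0, 0, 0], [12.2, 7.2, 0, 0, 0, 0], [9.3, 10.6, 0, 0, 0, 0], [5.6, 12.9, 0, 0, 0, 0], [1.3, 14.0, 0, 0, 0, 0], [-3.0, 13.7, 0, 0, 0, 0], [-7.2, 12.2, 0, 0, 0, 0], [-10.6, 9.3, 0, 0, 0, 0], [-12.9, 5.6, 0, 0, 0, 0], [-14.0, 1.3, 0, 0, 0, 0]] [522.2 363.9]
```

step_arm(steps=[[-13.7,-3.0,0,0,0,0],[-12.2,-7.2,0,0,0,0],[-9.3,-10.6,0,0,0,0],[-5.6,-12.9,0,0,0,0],[-1.3,-14.0,0,0,0,0],[3.0,-13.7,0,0,0,0],[7.2,-12.2,0,0,0,0],[10.6,-9.3,0,0,0,0],[12.9,-5.6,0,0,0,0],[14.0,-1.3,0,0,0,0],[13.7,3.0,0,0,0,0],[12.2,7.2,0,0,0,0],[9.3,10.6,0,0,0,0],[5.6,12.9,0,0,0,0],[1.3,14.0,0,0,0,0],[-3.0,13.7,0,0,0,0],[-7.2,12.2,0,0,0,0],[-10.6,9.3,0,0,0,0],[-12.9,5.6,0,0,0,0],[-14.0,1.3,0,0,0,0]])

```text
clock: 26.05
position: [0.5241, 0.3656, 0.0993]
ee_rot: [3.139, 0.095, 0.004]
force: [3.3, -4.3, 4.1]
width: 0.254
gripper_force: 25.0
```

step_arm(steps=[[-13.7,-3.0,0,0,0,0],[-12.2,-7.2,0,0,0,0],[-9.3,-10.6,0,0,0,0],[-5.6,-12.9,0,0,0,0],[-1.3,-14.0,0,0,0,0],[3.0,-13.7,0,0,0,0],[7.2,-12.2,0,0,0,0],[10.6,-9.3,0,0,0,0],[12.9,-5.6,0,0,0,0],[14.0,-1.3,0,0,0,0],[13.7,3.0,0,0,0,0],[12.2,7.2,0,0,0,0],[9.3,10.6,0,0,0,0],[5.6,12.9,0,0,0,0],[1.3,14.0,0,0,0,0],[-3.0,13.7,0,0,0,0],[-7.2,12.2,0,0,0,0],[-10.6,9.3,0,0,0,0],[-12.9,5.6,0,0,0,0],[-14.0,1.3,0,0,0,0]])

```text
clock: 27.72
position: [0.5247, 0.3656, 0.0993]
ee_rot: [3.14, 0.094, 0.004]
force: [3.6, -1.9, 5.5]
width: 0.256
gripper_force: 25.0
```

step_arm(steps=[[-13.7,-3.0,0,0,0,0],[-12.2,-7.2,0,0,0,0],[-9.3,-10.6,0,0,0,0],[-5.6,-12.9,0,0,0,0],[-1.3,-14.0,0,0,0,0],[3.0,-13.7,0,0,0,0],[7.2,-12.2,0,0,0,0],[10.6,-9.3,0,0,0,0],[12.9,-5.6,0,0,0,0],[14.0,-1.3,0,0,0,0],[13.7,3.0,0,0,0,0],[12.2,7.2,0,0,0,0],[9.3,10.6,0,0,0,0],[5.6,12.9,0,0,0,0],[1.3,14.0,0,0,0,0],[-3.0,13.7,0,0,0,0],[-7.2,12.2,0,0,0,0],[-10.6,9.3,0,0,0,0],[-12.9,5.6,0,0,0,0]])

```text
clock: 29.3
position: [0.5392, 0.3634, 0.0993]
ee_rot: [3.139, 0.093, 0.004]
force: [2.8, -3.1, 7.4]
width: 0.258
gripper_force: 25.0
```

step_arm(steps=[[-8,1,0,0,0,0],[-5,0,0,0,0,0],[-3,0,0,0,0,0],[-2,0,0,0,0,0],[0,0,0,0,0,0],[0,0,0,0,0,0]])

```text
clock: 29.8
position: [0.5221, 0.3653, 0.0994]
ee_rot: [-3.139, -0.093, -0.007]
force: [7.4, 4.1, 2.3]
width: 0.254
gripper_force: 25.0
```

step_arm(steps=[[-2,0,0,0,0,0],[-2,0,0,0,0,0],[0,0,0,0,0,0],[0,0,0,0,0,0]])

```text
clock: 30.13
position: [0.5217, 0.3652, 0.0995]
ee_rot: [-3.137, -0.09, -0.015]
force: [18.9, 6.3, -6.5]
width: 0.253
gripper_force: 25.0
```

At the home stop. Release, lift, and measure the button.

step_arm(steps=[[3,0,0,0,0,0],[0,0,0,0,0,0],[0,0,0,0,0,0],[0,0,0,0,0,0],[0,0,20,0,0,0],[0,0,40,0,0,0],[0,0,40,0,0,0],[-25,-16,40,0,0,0],[-25,-16,0,0,0,0],[-25,-16,0,0,0,0],[-25,-16,0,0,0,0],[-25,-16,0,0,0,0],[0,0,0,0,0,0],[0,0,0,0,0,0],[0,0,0,0,0,0]], gripper=0.6)

```text
clock: 31.38
position: [0.3967, 0.2886, 0.2326]
ee_rot: [-3.14, -0.097, -0.001]
force: [0.4, 0.4, -0.4]
width: 0.597
gripper_force: 0.0
```

```bash
python3 - <<'E'
from h import *
s=observe();print(s['clock'],s['position'],s['ee_rot'])
w,cal=snap("wrist","w5");t,_=snap("top","t5")
cv2.imwrite("pics/c6.png",np.hstack([cv2.resize(w,(400,300)),cv2.resize(t[150:315,160:380],(400,300))]))
g=w.min(2)
n,l,st,ce=cv2.connectedComponentsWithStats((g>200).astype(np.uint8))
for i in range(1,n):
    if 200<st[i,4]<6000 and abs(st[i,2]-st[i,3])<15: print(st[i],ce[i],onz("wrist",*ce[i],.05,cal))
E
```

```text
31.3833 [0.39667702 0.2885799  0.23258745] [-3.14001917e+00 -9.67003136e-02 -1.05479233e-03]
[341 261  28  28 596] [354.59731544 274.61744966] [0.33953979 0.25042849 0.05      ]
```

View pics/c6.png

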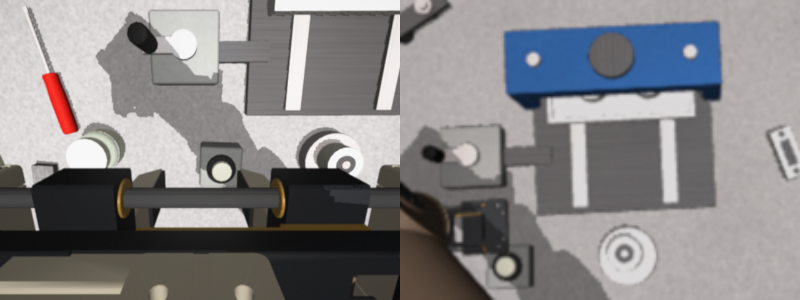

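The carriage is home with the discs under the head, and the crank arm points along +y. The button is at world (0.340, 0.251).

step_arm(steps=[[-28,-19,0,0,0,0],[-27,-19,0,0,0,0],[0,0,-40,0,0,0],[0,0,-40,0,0,0],[0,0,-40,0,0,0],[0,0,-30,0,0,0],[0,0,0,0,0,0],[0,0,0,0,0,0],[0,0,0,0,0,0]], gripper=0)

```text
clock: 32.23
position: [0.342, 0.2516, 0.0835]
ee_rot: [-3.139, -0.097, -0.001]
force: [-0.1, 1.0, 0.3]
width: 0.018
gripper_force: 0.0
```

step_arm(steps=[[0,0,-8,0,0,0],[0,0,-6,0,0,0],[0,0,-5,0,0,0],[0,0,0,0,0,0],[0,0,0,0,0,0]])

```text
clock: 32.65
position: [0.342, 0.2511, 0.0637]
ee_rot: [-3.139, -0.097, -0.002]
force: [2.3, -0.3, 3.0]
width: 0.007
gripper_force: 1.7
```

step_arm(steps=[[0,0,-2,0,0,0],[0,0,-2,0,0,0],[0,0,0,0,0,0],[0,0,0,0,0,0]])

```text
clock: 32.98
position: [0.342, 0.2511, 0.0608]
ee_rot: [-3.139, -0.097, -0.004]
force: [-2.1, -3.5, 27.5]
width: 0.002
gripper_force: 13.9
```

step_arm(steps=[[0,0,-2,0,0,0],[0,0,-1,0,0,0],[0,0,0,0,0,0],[0,0,0,0,0,0]])

```text
clock: 33.32
position: [0.3422, 0.2513, 0.0599]
ee_rot: [-3.14, -0.097, -0.007]
force: [-11.1, -10.6, 72.8]
width: 0.004
gripper_force: 36.4
```

Bottomed out firmly. Lift off and check before handing in.

step_arm(steps=[[0,0,4,0,0,0],[0,0,10,0,0,0],[0,0,30,0,0,0],[0,0,40,0,0,0],[0,0,40,0,0,0],[0,0,40,0,0,0],[0,0,0,0,0,0],[0,0,0,0,0,0],[0,0,0,0,0,0],[0,0,0,0,0,0]])

```text
clock: 34.15
position: [0.3403, 0.2496, 0.219]
ee_rot: [3.138, 0.097, -0.004]
force: [0.4, -0.0, -0.1]
width: 0.004
gripper_force: 0.0
```

```bash
python3 - <<'E'
from h import *
t,_=snap("top","t6");w,_=snap("scene","s6")
cv2.imwrite("pics/c7.png",np.hstack([cv2.resize(w[130:340,220:440],(400,382)),cv2.resize(t[120:320,160:370],(400,382))]))
E
```

```text
(no output)
```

View pics/c7.png

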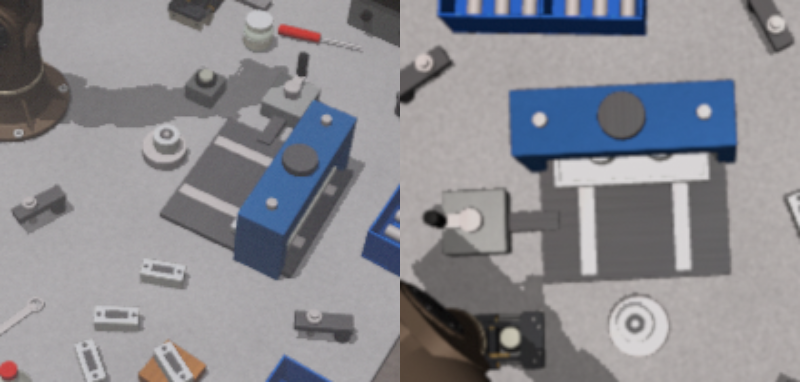

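The carriage is home with both discs under the head. The samples, bars and bystanders are undisturbed, and the gripper is clear of everything.

```bash
python3 -c "
from cell import job;print(job.sign_off())"
```

```text
the job is handed in; nothing more can be done
None
```

The job is done and handed in: the stand sample was a disc, so I loaded both loose discs flat in the tray, cranked the carriage home to its stop, then pressed the start button right down and let go.

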